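Lock the push-and-turn cap on the canister in the vice

TASK

Close the white canister that is clamped in the vice with its blue push-and-turn safety cap: set the cap's lugs into the collar's slots, press it down against the spring and turn it clockwise until the lugs are past the humps, then let go so that it springs up and stays locked. The exact angle of the slots has to be felt for: never push or twist the cap against the canister with more than about 50 N (the spring needs only about 11 N). Leave everything else on the plate where it is.

Things in the scene. Friction and masses are not known exactly. Their poses are not given: they have to be found in the camera images.
- canister: Fixed: white canister with a blue band, 70 mm across, clamped in a steel vice (base 170 x 76 x 22 mm, jaws 58 mm high; the brass-ended screw points along +x and ends 165 mm from the origin). On top a dark steel bayonet collar, 74 mm across, its open top 105 mm over the table. Origin: centre of the underside, on the canister's axis; z up. Neither canister nor collar can move.
- collar_rim (a point): Centre of the collar's mouth at rim level, z up, axes parallel to the canister's. Mouth 46 mm across, with 3 slots 13 mm wide, 120 degrees apart (dark gaps in the bright ledge). One slot is within 0.38 rad either way of this +x axis; exactly where varies and is NOT in this pose: feel or look for it. A lug has 0.08 rad of play either way in its slot.
- pocket_roof (a point): Point on the collar's axis 4 mm under the rim, level with the roofs of the lock pockets. Clockwise (from above) of each slot: a hump reaching 7 mm under the rim, then a pocket, its middle 0.75 rad from the slot's middle (0.08 rad play either way), then a solid stop. A lug goes down the slot, turns clockwise to the stop held under the hump, and springs up 3 mm into the pocket.
- plunger (a joint): Black spring plate inside the collar, 36 mm across; value: how far it is pressed down, m. At 0 its top is 2.3 mm under the rim; stroke 16 mm; about 0.9 N per mm. It pushes the cap up: about 6 N when locked, 9 to 11 N when the lugs are below the humps. Turning it there takes under 0.15 N m; at the stop the torque rises steeply (0.3 N m is plenty: ease off then).
- cap_center (a point): Centre of the loose blue safety cap (100 to 190 g), upright on the table at first; on its axis, 25 mm over its underside; z up. Flange 64 mm across, 15 to 21 mm over the underside; on it an upright grip bar 44 mm long (along x), 16 mm wide (y), 21 to 49 mm over the underside. Yellow marks on the flange stand over the lugs; a yellow mark on the bar's top is at its +x end.
- cap_foot (a point): Centre of the cap's underside. Plug 42 mm across, 16 mm high, with 3 lugs at its foot: 5 mm high, 9 mm wide, to 27.5 mm from the axis, one along +x, others 120 degrees on. Its height from the rim: 0 mm with lugs on the rim; 3 to 4 mm below in the slots on the spring alone; 9 mm below when locked; 12 mm or more below to pass the humps; at 15 mm below the flange hits the rim.
- cap: The same blue cap as a body; origin at the centre of its underside, x along the grip bar towards the yellow mark, z up.
- spare_cap: Bystander, loose: small grey spare cap with a round stem, 48 mm across, 36 mm high; origin at its underside.
- ring_gauge: Bystander, loose: steel ring gauge, 60 mm across, 20 mm high; origin at its underside.
- weight: Bystander, loose: brass cylinder, 36 mm across, 45 mm high; origin at its underside.
- v_block: Bystander, loose: dark steel V-block, 60 x 50 x 45 mm; origin at its underside.
- cleaner: Bystander, loose: white bottle with a red top, 56 mm across, 150 mm high; origin at its underside.
- driver: Bystander, loose: screwdriver lying down.
- test_block: Bystander, loose: white plastic block, 50 x 50 x 55 mm; origin at its underside.
Not all that is in view belongs to the job. There is more than one size of the cap; the job needs the middle-sized.

How it is judged:
On the way, in this order (a step that is already met when the one before it is completed fails the run):
1. the cap has been lifted off the table (height (world z) of cap_center above 0.06 m), for 0.1 s.
2. the cap is pressed into the collar with its lugs below the level of the humps (z of cap_center in the frame of collar_rim below 0.0135 m and horizontal distance between cap_center and collar_rim below 0.004 m), for 0.1 s.
At the end, for the whole second after the job is handed in: The cap is locked: released, at rest, upright within 0.06 rad, centred on the collar within 4 mm, its centre 14.3 to 18.2 mm above the rim, held down in the pockets against the spring (an unlocked cap is pushed up to 21 mm; one caught under the humps sits at 13 mm) (z of cap_center in the frame of collar_rim between 0.0143 and 0.0182 m and horizontal distance between cap_center and collar_rim below 0.004 m and angle between cap_center's own z axis and vertical below 0.06 rad and linear speed of cap below 0.01 m/s and contact force between cap and the fingers below 0.1 N); the robot touches nothing.
It fails at once if the cap is forced against the canister with more than 50 N (contact force between cap and canister above 50 N).
It fails at once if another loose thing on the plate is moved by more than 20 mm (distance of any of spare_cap, ring_gauge, weight, v_block, cleaner, driver, test_block from where it was at the start of the episode above 0.02 m).
It also fails if it takes over 64 s, if anything falls off the work surface, if the arm or the gripper's body presses on something with over 40 N, if the wrist force passes 120 N, or if a joint passes its speed limit or range.

ROBOT

A 7-joint arm with a two-finger parallel gripper is mounted at the origin on the work surface. World frame = base frame: x ahead of the robot, y to its left, z up, the work surface at z = 0. Lengths are in m, angles in rad, forces in N, time in s.
With the tool pointing down it reaches from about 0.4 to 0.85 m from the base axis. Payload 10.4 kg.
Tool frame: the origin (TCP) lies at the very end of the fingers, on their centre line; the grasp point (between the pads) lies 19 mm behind it; z points along the fingers, y is the direction in which the jaws open and shut (so a half turn about z gives the same grasp; the last joint's range is limited). The gripper opens to 87 mm and grips with 3 to 60 N. Pads are 19 mm wide; open, the fingers measure 117 mm over their backs; the gripper's body (75 mm by 190 mm) begins 51 mm behind the grasp point.
Start: joints at [-1.23, 0.332, -0.065, 1.46, 0.022, 1.35, -0.088], TCP at [0.222, 0.584, 0.19] pointing down, gripper open.
Joint ranges: [-2.6, 2.6], [-0.5, 2.12], [-1.47, 1.34], [0.16, 2.42], [-1.27, 4.41], [0.06, 2.06], [-2.6, 2.6]. Speed limits (rad/s): [2.22, 2.22, 2.79, 2.79, 3.14, 3.14, 3.14].

INTERFACE

Orientations are given as a unit quaternion [x, y, z, w].
In Python, from bench import r, eyes, job gives the robot as it stands. The module is installed in compiled form; this text tells all that it offers.
- The arm moves only by the tool play_rows, never from a script. Its argument "motion" is a list of rows, each a list of 7 numbers: the shift along the tool's x, y, z as a fraction of full scale, then the turn, a rotation vector about the tool's x, y, z as a fraction of full scale, then the opening in per cent of the stroke, from 0 (shut) to 100 (fully open). A call has 1 to 5 rows; each row is the pose to reach, as a shift and turn from the pose commanded when the call began, along the tool's axes at that moment; what a row does not reach only later rows make up. Full scale, the value 1, is 0.2 m for a shift and 90 degrees for a turn. A row lasts 1/8 s, in which the tool goes at most 62.5 mm and 10.7 degrees, less where a joint would pass 70% of its speed; a pose out of reach is approached as far as the arm can. A call with a number of a shift or a turn outside -1 to 1 is refused whole. A call with a gripper value outside its range is refused whole. The fingers move at their own pace and stop on an object; "squeeze" is the grip in N (left out, the last holds). Time passes only in rows, so rows that repeat a pose let the fingers close. It gives the time, the measured TCP pose, the force and the opening at its end, in the units of the state.
- r.read_state(): the state, without advancing time (a new reading comes with each control period).
- eyes.camera(name): name is "scene" or "top" or "wrist"; returns a dict with "image" (400x640x3 uint8, red, green, blue), "mtx" (3x3 intrinsics, pixels), "R" (3x3) and "t" (3): a world point X has camera coordinates R X + t. Camera axes: x right, y down, z forward; pixel columns grow to the right and rows downward; lengths in m; the calibration is good to about 2 mm. The wrist camera is an equidistant fisheye: a pixel r from the principal point sees the ray r / f radians off the axis. A picture is of the moment at which its call begins. There is no depth.
- job.close_job(): hands the job in, once; it reports no verdict.
Trained networks look in a picture, given as the dict that the camera call returned (one of the last four; its "shot" number tells which), for a name from the list of things; names that differ only in an ending like _2 or _b are one class to them, and where a whole thing is asked for, a point or a joint stands for the part that bears it (a point fixed in the world has none). Each returns a list of dicts, best first, with "p" (0 to 1); they miss things now and then, are a little off and sometimes report something else, mostly with a low value. They report only what shows in the picture. A call takes as long as a camera call. They do not tell look-alikes from the thing itself.
- eyes.regions_of(picture, label): "region" (400x640 bool, what is visible of it) and "xy" ([column, row] in pixels, amid what is visible of it).
- eyes.landmark_of(picture, label): "xy" ([column, row] in pixels: a listed point, or the origin of a listed thing).
The state is a dict: "time": time; "joint_positions": joint angles; "joint_vel": joint speeds; "joint_torque": joint torques, N m; "ee_pos": TCP position; "eef_rot": TCP orientation; "ft_force": force on the tool from outside, world axes, zero at the start; "torque": the same for the moment, N m; "width": finger opening in m.
Only numpy, scipy, OpenCV 4.12 (cv2) and the standard library are available. Lean on these libraries where they do the work, as an engineer would, in place of code of your own. Each camera call takes 0.05 s, during which the arm holds its last target. There are 200 camera calls.

## Working session

There is one attempt and no reset: what is moved stays moved. The work goes in short steps, Python scripts to look and compute and a tool call to move; the robot and the scene stay as the last step left them, time stands still between calls to the robot, and variables do not carry over. Pictures are saved under pics/ and viewed, about 8 in all and at most 12, crops included, and the job is handed in when it is done.

Besides the shell and the picture viewer there is one more tool, called after ">>>" in YAML: its name, and indented under it one key for each argument. play_rows: Moves the arm, as the interface text tells. Shift numbers are shares of 0.2 m and turn numbers shares of 90 degrees, none past 1 either way. Its arguments: {"type":"object","properties":{"motion":{"type":"array","items":{"type":"array","items":{"type":"number"}}},"squeeze":{"type":"number"}},"required":["motion"]}

```bash
mkdir -p pics
cat > h.py <<'E'
import numpy as np, cv2
from scipy.spatial.transform import Rotation as Ro
from bench import r, eyes, job
def save(p,n,crop=None,s=1):
    im=p["image"][:,:,::-1]
    if crop: a,b,c,d=crop; im=im[b:d,a:c]
    cv2.imwrite("pics/"+n,cv2.resize(im,None,fx=s,fy=s,interpolation=cv2.INTER_CUBIC))
def ray(p,xy,fish=False):
    K=p["mtx"]; u=(xy[0]-K[0,2])/K[0,0]; v=(xy[1]-K[1,2])/K[1,1]
    if fish:
        t=np.hypot(u,v); d=np.array([u/t*np.sin(t),v/t*np.sin(t),np.cos(t)]) if t>1e-9 else np.array([0,0,1.])
    else: d=np.array([u,v,1.])
    R=np.array(p["R"]); return -R.T@p["t"], R.T@d
def atz(p,xy,z,fish=False):
    o,d=ray(p,xy,fish); return o+d*(z-o[2])/d[2]
def proj(p,X,fish=False):
    c=np.array(p["R"])@X+p["t"]; K=p["mtx"]
    if fish:
        q=np.hypot(c[0],c[1]); t=np.arctan2(q,c[2]); u,v=c[0]/q*t,c[1]/q*t
    else: u,v=c[:2]/c[2]
    return np.array([K[0,0]*u+K[0,2],K[1,1]*v+K[1,2]])
E
python3 - <<'E'
from h import *
for n in ["top","scene"]:
    p=eyes.camera(n); save(p,n+".png")
    print(n,-np.array(p["R"]).T@p["t"])
    for l,z in [("cap_center",.025),("cap_foot",0),("collar_rim",.105),("canister",0)]:
        for d in eyes.landmark_of(p,l)[:4]: print(l,round(d["p"],2),np.round(d["xy"]),np.round(atz(p,d["xy"],z),4))
s=r.read_state(); print(s["ee_pos"],s["eef_rot"],s["ft_force"],s["time"])
E
```

```text
top [ 0.38362665 -0.00997349  1.23817498]
cap_center 0.78 [418. 242.] [ 0.4509 -0.3101  0.025 ]
cap_center 0.57 [376. 239.] [ 0.4591 -0.1857  0.025 ]
cap_center 0.54 [389. 205.] [ 0.5623 -0.2265  0.025 ]
cap_foot 0.75 [377. 236.] [ 0.4705 -0.1913  0.    ]
cap_foot 0.62 [388. 208.] [ 0.5587 -0.2272  0.    ]
cap_foot 0.59 [413. 241.] [ 0.4558 -0.3028  0.    ]
collar_rim 0.68 [229. 189.] [0.5917 0.2443 0.105 ]
canister 0.75 [239. 197.] [0.5872 0.2347 0.    ]
scene [1.45850099 0.00163693 0.79205654]
cap_center 0.97 [246. 199.] [ 0.432  -0.3104  0.025 ]
cap_center 0.65 [263. 221.] [ 0.5489 -0.2339  0.025 ]
cap_center 0.52 [278. 204.] [ 0.4636 -0.1982  0.025 ]
cap_foot 0.97 [248. 208.] [ 0.4518 -0.3063  0.    ]
cap_foot 0.7 [280. 214.] [ 0.4806 -0.1915  0.    ]
cap_foot 0.52 [264. 228.] [ 0.5546 -0.2326  0.    ]
collar_rim 0.79 [417. 213.] [0.6019 0.2325 0.105 ]
canister 0.65 [417. 235.] [0.5801 0.2488 0.    ]
[0.22238273 0.58408881 0.19006426] [1.80894321e-01 9.83502539e-01 2.36777624e-05 1.93588351e-06] [-0.78397396  0.25386024 -0.30620335] 0.5
```

Run:
```python
import cv2,numpy as np
a=cv2.imread("pics/top.png"); b=cv2.imread("pics/scene.png")
A=cv2.resize(a[170:280,340:450],None,fx=3.6,fy=3.6,interpolation=cv2.INTER_CUBIC)
B=cv2.resize(b[165:255,225:315],(396,396),interpolation=cv2.INTER_CUBIC)
cv2.imwrite("pics/crop1.png",np.hstack([A,B]))
```

```text
(no output)
```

View pics/top.png

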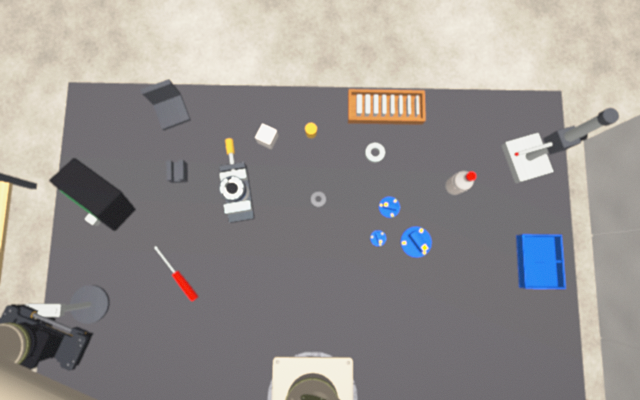

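View pics/crop1.png

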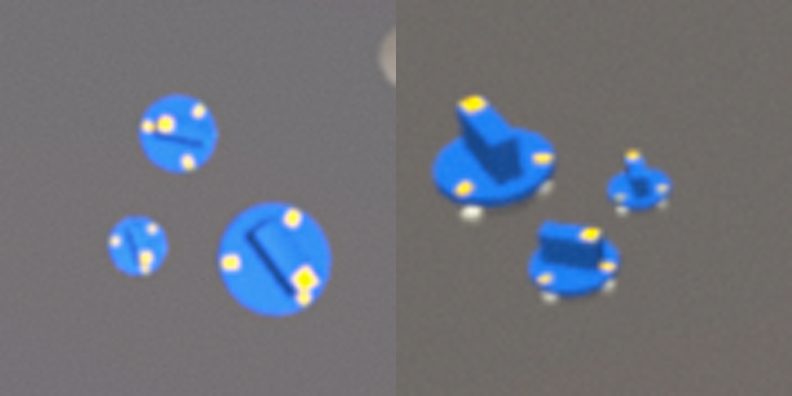

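Look-alikes: large cap at (418,242), small cap at (377,238) and middle cap at (389,207). The middle one's flange is about 21.7 px, or 64 mm, so it matches the description. In the close crop its yellow bar end points left, towards +y. I'll pass over the canister first, since it is on the way, and look at the slots from there.

```bash
cat >> h.py <<'E'
def go(target,yaw=None,q=None,p0=None):
    """row to reach target with tool x at world yaw (tool down), from the state (or a given start)"""
    s=r.read_state(); R0=Ro.from_quat(s["eef_rot"]); p0=s["ee_pos"] if p0 is None else p0
    x=R0.apply([1,0,0]); y0=np.arctan2(x[1],x[0])
    d=R0.inv().apply(np.array(target)-p0)/0.2
    if yaw is None: rv=np.zeros(3)
    else:
        c,n=np.cos(yaw),np.sin(yaw); T=Ro.from_matrix(np.array([[c,n,0],[n,-c,0],[0,0,-1]]))
        rv=(R0.inv()*T).as_rotvec()/(np.pi/2)
    print("yaw now %.4f"%y0,"pos",np.round(p0,4),"row",np.round(d,4),np.round(rv,4))
E
python3 - <<'E'
from h import *
go([.56,.24,.30],np.radians(125))
E
```

```text
yaw now 2.7778 pos [0.2224 0.5841 0.1901] row [-2.1898 -1.0072 -0.5497] [ 0.     -0.      0.3795]
```

>>> play_rows:
  motion:
    - [0,0,-0.3,0,0,0,60]
    - [-0.3,-0.1,-0.55,0,0,0,60]
    - [-0.6,-0.25,-0.55,0,0,0,60]
    - [-0.85,-0.4,-0.55,0,0,0,60]
    - [-1,-0.5,-0.55,0,0,0,60]
  squeeze: 20

```text
time: 1.12
ee_pos: [0.3756, 0.4173, 0.3005]
eef_rot: [0.182, 0.983, 0.0, 0.0]
ft_force: [0.5, 1.0, -0.3]
width: 0.0536
```

>>> play_rows:
  motion:
    - [-0.3,-0.15,0,0,0,0,60]
    - [-0.6,-0.3,0,0,0,0,60]
    - [-0.85,-0.4,0,0,0,0,60]
    - [-1,-0.5,0,0,0,0,60]
    - [-1,-0.5,0,0,0,0,60]

```text
time: 1.75
ee_pos: [0.5269, 0.2514, 0.3001]
eef_rot: [0.184, 0.983, -0.0, 0.0]
ft_force: [-0.2, 0.9, -0.0]
width: 0.0523
```

>>> play_rows:
  motion:
    - [-0.19,0,0,0,0,0.1,60]
    - [-0.19,0,0,0,0,0.2,60]
    - [-0.19,0,0,0,0,0.3,60]
    - [-0.19,0,0,0,0,0.38,60]
    - [-0.19,0,0,0,0,0.38,60]

```text
time: 2.38
ee_pos: [0.5599, 0.2426, 0.3]
eef_rot: [0.461, 0.887, 0.0, -0.0]
ft_force: [0.7, -0.5, 0.3]
width: 0.0523
```

Run:
```python
from h import *
p=eyes.camera("wrist"); 
go([.56,.24,.30],np.radians(125))
print(-np.array(p["R"]).T@p["t"])
c=proj(p,np.array([.59,.243,.105]),1); print("pred",c)
for l,z in [("collar_rim",.105),("canister",0)]:
    for d in eyes.landmark_of(p,l)[:3]: print(l,round(d["p"],2),np.round(d["xy"]),np.round(atz(p,d["xy"],z,1),4))
save(p,"w1.png")
print(r.read_state()["joint_positions"],r.read_state()["time"])
```

```text
yaw now 2.1851 pos [0.56   0.2424 0.3   ] row [-0.0097 -0.0068  0.0002] [ 0.     -0.0003  0.0022]
[0.51383605 0.30786608 0.4939598 ]
pred [341.2706875  190.87889919]
collar_rim 0.68 [345. 195.] [0.5972 0.2413 0.105 ]
canister 0.72 [341. 179.] [0.5982 0.2412 0.    ]
[-0.72831708  0.26885236  0.31610114  1.33137495 -0.08301517  1.55405701
  0.19204319] 2.525
```

View pics/w1.png

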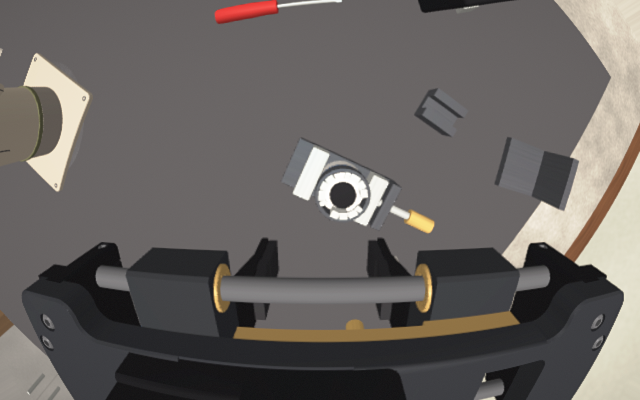

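The canister shows at (343,194), with the brass screw end at (420,221). I'll go lower for a close slot view.

>>> play_rows:
  motion:
    - [-0.17,0.12,0.2,0,0,0,60]
    - [-0.34,0.25,0.4,0,0,0,60]
    - [-0.34,0.37,0.6,0,0,0,60]
    - [-0.34,0.37,0.6,0,0,0,60]

```text
time: 3.02
ee_pos: [0.6587, 0.2284, 0.1752]
eef_rot: [0.461, 0.887, -0.003, -0.002]
ft_force: [-1.1, 0.4, -0.0]
width: 0.0521
```

Run:
```python
from h import *
p=eyes.camera("wrist"); 
for d in eyes.landmark_of(p,"collar_rim")[:2]: print(round(d["p"],2),np.round(d["xy"],1),np.round(atz(p,d["xy"],.105,1),4))
c=np.round(eyes.landmark_of(p,"collar_rim")[0]["xy"]).astype(int); print(c)
np.savez("w2.npz",**{k:p[k] for k in["image","mtx","R","t"]})
# rectified metric top view of rim plane: 0.25 mm/px, x right, y up
cx,cy=.595,.242
N=600;img=np.zeros((N,N,3),np.uint8);s=.12/N
u=np.linspace(-.06,.06,N); X,Y=np.meshgrid(cx+u,cy-u)
P=np.stack([X,Y,0*X+.105],-1).reshape(-1,3)
C=P@np.array(p["R"]).T+p["t"]; q=np.hypot(C[:,0],C[:,1]); t=np.arctan2(q,C[:,2])
K=p["mtx"]; m=(np.stack([K[0,0]*C[:,0]/q*t+K[0,2],K[1,1]*C[:,1]/q*t+K[1,2]],-1)).reshape(N,N,2).astype(np.float32)
im=cv2.remap(p["image"],m[...,0],m[...,1],cv2.INTER_CUBIC)[:,:,::-1].copy()
cv2.imwrite("pics/rim.png",im); print(r.read_state()["ee_pos"])
```

```text
0.58 [269.9 154.9] [0.5947 0.2401 0.105 ]
[270 155]
[0.66046821 0.22815001 0.18173795]
```

View pics/rim.png

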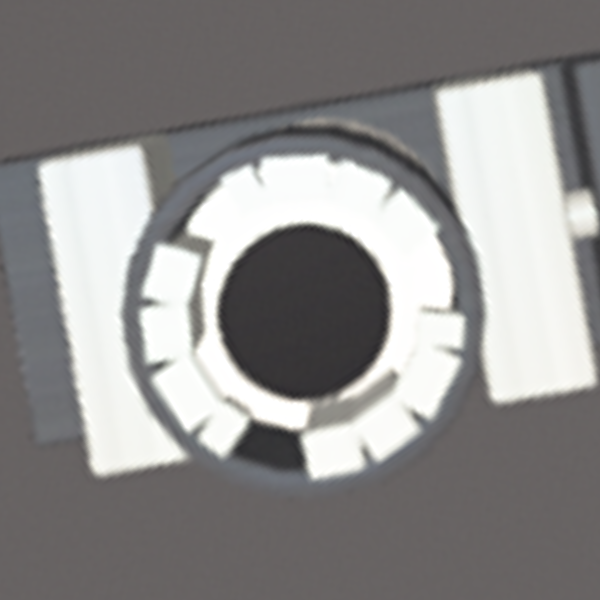

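The rectified view shows the collar centred at (304,308). One slot is the dark gap at (270,448), about 256°, and the others are at about 15° and 136°. The vice edge gives the canister yaw as about 10°, so the slot is about +5.5° from +x, inside the stated range. Now to the cap.

Run:
```python
from h import *
go([.567,-.27,.20],np.radians(100))
```

```text
yaw now 2.1818 pos [0.6605 0.2282 0.1817] row [-1.7719 -1.8116 -0.0942] [ 0.0013 -0.      0.2779]
```

>>> play_rows:
  motion:
    - [-0.2,-0.2,-0.1,0,0,0,60]
    - [-0.4,-0.4,-0.1,0,0,0,60]
    - [-0.6,-0.6,-0.1,0,0,0,60]
    - [-0.8,-0.8,-0.1,0,0,0,60]
    - [-1,-1,-0.1,0,0,0,60]

```text
time: 3.8
ee_pos: [0.6107, -0.0523, 0.2027]
eef_rot: [0.462, 0.887, 0.001, 0.002]
ft_force: [-0.1, -0.7, -0.2]
width: 0.0523
```

>>> play_rows:
  motion:
    - [-0.2,-0.2,0,0,0,0.08,60]
    - [-0.4,-0.4,0,0,0,0.16,60]
    - [-0.6,-0.6,0,0,0,0.22,60]
    - [-0.77,-0.81,0,0,0,0.28,60]
    - [-0.77,-0.81,0,0,0,0.28,60]

```text
time: 4.42
ee_pos: [0.564, -0.2753, 0.2027]
eef_rot: [0.648, 0.762, -0.0, 0.002]
ft_force: [-0.7, 1.2, -0.1]
width: 0.0522
```

```bash
cat >> h.py <<'E'
def rect(p,cx,cy,z,name,w=.12,N=600):
    u=np.linspace(-w/2,w/2,N); X,Y=np.meshgrid(cx+u,cy-u)
    P=np.stack([X,Y,0*X+z],-1).reshape(-1,3)
    C=P@np.array(p["R"]).T+p["t"]; q=np.hypot(C[:,0],C[:,1]); t=np.arctan2(q,C[:,2]); K=p["mtx"]
    m=(np.stack([K[0,0]*C[:,0]/q*t+K[0,2],K[1,1]*C[:,1]/q*t+K[1,2]],-1)).reshape(N,N,2).astype(np.float32)
    im=cv2.remap(p["image"],m[...,0],m[...,1],cv2.INTER_CUBIC)[:,:,::-1].copy()
    cv2.imwrite("pics/"+name,im); return im
E
python3 - <<'E'
from h import *
p=eyes.camera("wrist"); 
for l,z in[("cap_foot",0),("cap_center",.025)]:
  for d in eyes.landmark_of(p,l)[:3]: print(l,round(d["p"],2),np.round(d["xy"],1),np.round(atz(p,d["xy"],z,1),4))
im=rect(p,.56,-.23,.021,"cap.png")
hsv=cv2.cvtColor(im,cv2.COLOR_BGR2HSV)
for n,lo,hi in [("yel",(20,90,120),(38,255,255)),("blue",(95,100,60),(125,255,255))]:
    k,_,st,ce=cv2.connectedComponentsWithStats(cv2.inRange(hsv,lo,hi))
    for i in range(1,k):
        if st[i,4]>60: print(n,st[i],np.round(ce[i],1))
s=r.read_state();print(s["ee_pos"],s["eef_rot"],s["time"])
E
```

```text
cap_foot 0.79 [324.9 137.3] [ 0.5594 -0.2243  0.    ]
cap_foot 0.73 [255.   99.6] [ 0.4634 -0.1888  0.    ]
cap_foot 0.72 [233.4 182.8] [ 0.4475 -0.3019  0.    ]
cap_center 0.91 [230.6 190.5] [ 0.4511 -0.3058  0.025 ]
cap_center 0.64 [325.3 139.1] [ 0.5596 -0.2246  0.025 ]
cap_center 0.62 [252.2 100.6] [ 0.4656 -0.1909  0.025 ]
yel [ 291  129   54   97 3355] [318.6 183.2]
yel [155 297  35  29 731] [171.7 311.5]
yel [373 342  37  35 770] [390.9 359. ]
blue [  135   112   320   322 70115] [293.5 275.5]
[ 0.56706747 -0.26836889  0.20134939] [6.43584500e-01 7.65374008e-01 1.06590920e-03 6.95592651e-04] 4.575
```

View pics/cap.png

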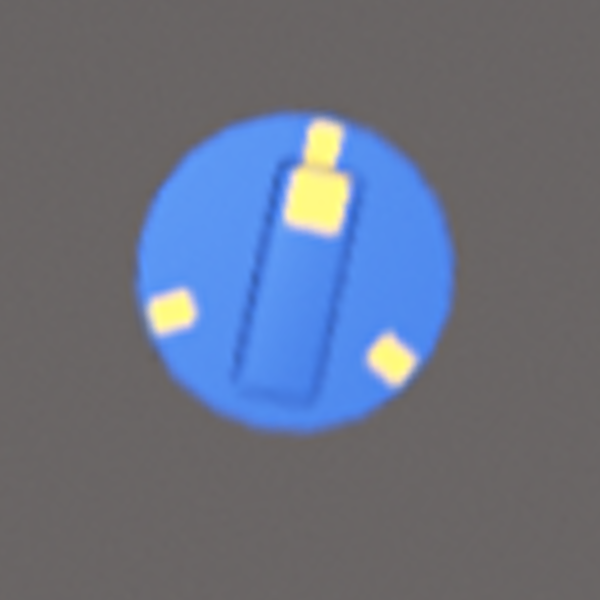

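The middle cap shows its flange centred at (295,273), 64 mm across, with the bar pointing at (318,200) and a yaw of 77.6°. That puts the cap at (0.559, -0.2246). Next is the grasp.

Run:
```python
from h import *
go([.559,-.2246,.025],np.radians(77.6))
```

```text
yaw now 1.7432 pos [ 0.5671 -0.2684  0.2013] row [ 0.2222 -0.0044  0.8818] [ 0.0016 -0.0005  0.2476]
```

>>> play_rows:
  motion:
    - [0.12,0,0.1,0,0,0.11,60]
    - [0.22,-0.004,0.2,0,0,0.22,60]
    - [0.222,-0.004,0.35,0,0,0.248,60]
    - [0.222,-0.004,0.5,0,0,0.248,60]
    - [0.222,-0.004,0.6,0.0016,0,0.248,60]

```text
time: 5.2
ee_pos: [0.5585, -0.2238, 0.0792]
eef_rot: [0.779, 0.627, -0.001, -0.001]
ft_force: [-0.0, 1.0, 0.4]
width: 0.052
```

>>> play_rows:
  motion:
    - [0,0,0.1,0,0,0,60]
    - [0,0,0.2,0,0,0,60]
    - [0,0,0.28,0,0,0,60]
    - [0,0,0.28,0,0,0,60]
    - [0,0,0.28,0,0,0,60]

```text
time: 5.82
ee_pos: [0.5582, -0.2262, 0.0246]
eef_rot: [0.78, 0.625, -0.001, -0.0]
ft_force: [-0.1, -0.3, 0.8]
width: 0.052
```

Run:
```python
from h import *
go([.559,-.2246,.025],np.radians(77.6)); print(r.read_state()["ft_force"])
```

```text
yaw now 1.3513 pos [ 0.5582 -0.2262  0.0246] row [ 0.0088  0.0021 -0.0023] [-0.0011  0.0003 -0.002 ]
[-0.13917261 -0.27432704  0.77577536]
```

>>> play_rows:
  motion:
    - [0.008,0.002,0,0,0,0,60]
    - [0.008,0.002,0,0,0,0,0]
    - [0.008,0.002,0,0,0,0,0]
    - [0.008,0.002,0,0,0,0,0]
    - [0.008,0.002,0,0,0,0,0]
  squeeze: 40

```text
time: 6.45
ee_pos: [0.5586, -0.2244, 0.024]
eef_rot: [0.78, 0.625, -0.001, -0.001]
ft_force: [0.1, -0.2, -0.3]
width: 0.0203
```

>>> play_rows:
  motion:
    - [0,0,0,0,0,0,0]
    - [0,0,-0.1,0,0,0,0]
    - [0,0,-0.3,0,0,0,0]
    - [0,0,-0.6,0,0,0,0]
    - [0,0,-0.9,0,0,0,0]

```text
time: 7.08
ee_pos: [0.5587, -0.2247, 0.2074]
eef_rot: [0.78, 0.625, -0.001, -0.0]
ft_force: [1.7, 0.2, -0.8]
width: 0.0008
```

Run:
```python
from h import *
go([.5958,.2403,.20],np.radians(135.5)); print(r.read_state()["ft_force"],r.read_state()["width"])
```

```text
yaw now 1.3509 pos [ 0.5587 -0.2247  0.2074] row [ 2.3095 -0.326   0.0362] [-1.000e-03 -2.000e-04 -6.455e-01]
[ 1.65535027  0.18549913 -0.75545304] 0.0007659593312138422
```

The fingers were not fully shut before the lift, so the grasp slipped. I'll look again.

>>> play_rows:
  motion:
    - [-0.2,0,0,0,0,0,50]
    - [-0.2,0,0,0,0,0,50]
    - [-0.2,0,0,0,0,0,50]
    - [-0.2,0,0,0,0,0,50]

```text
time: 7.58
ee_pos: [0.5506, -0.2624, 0.204]
eef_rot: [0.78, 0.626, -0.001, -0.001]
ft_force: [-0.8, -0.2, -0.1]
width: 0.0325
```

Run:
```python
from h import *
p=eyes.camera("wrist"); 
for l,z in[("cap_foot",0)]:
  for d in eyes.landmark_of(p,l)[:3]: print(l,round(d["p"],2),np.round(d["xy"],1),np.round(atz(p,d["xy"],z,1),4))
im=rect(p,.56,-.23,.021,"cap2.png")
hsv=cv2.cvtColor(im,cv2.COLOR_BGR2HSV)
for n,lo,hi in [("yel",(20,90,120),(38,255,255)),("blue",(95,100,60),(125,255,255))]:
    k,_,st,ce=cv2.connectedComponentsWithStats(cv2.inRange(hsv,lo,hi))
    for i in range(1,k):
        if st[i,4]>60: print(n,st[i],np.round(ce[i],1))
s=r.read_state();print(s["ee_pos"],s["ft_force"],s["width"],s["time"])
```

```text
cap_foot 0.76 [325.9 145.3] [ 0.5629 -0.223   0.    ]
cap_foot 0.71 [248.9 137.7] [ 0.4676 -0.1901  0.    ]
cap_foot 0.67 [259.7 219.4] [ 0.4522 -0.3016  0.    ]
yel [305 134  31  39 915] [319.8 153.1]
yel [ 282  181   53   55 2155] [307.8 208.5]
yel [151 301  37  32 856] [170.1 316.6]
yel [370 345  39  39 884] [388.7 364.5]
blue [  134   117   320   321 70215] [292.4 279.8]
[ 0.55055079 -0.26261105  0.20390582] [ 0.15611006 -0.54715596 -0.28363946] 0.039117122129007934 7.675
```

View pics/cap2.png

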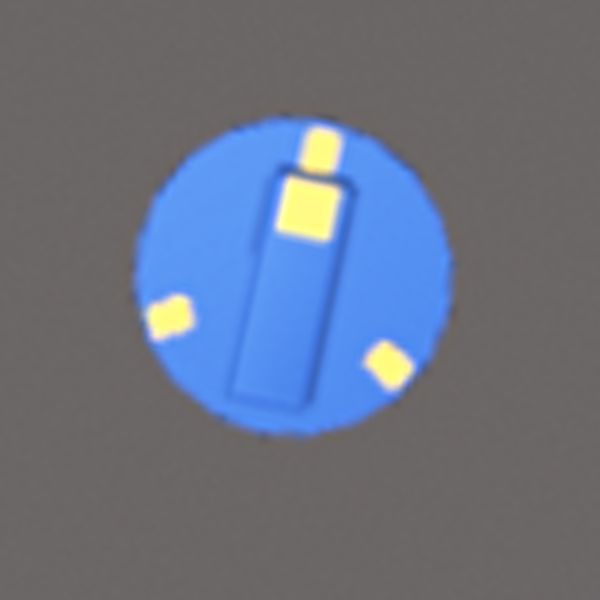

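The cap is upright and essentially unmoved, centred at (294,277). I'll retry and wait for a full close.

Run:
```python
from h import *
go([.5588,-.2252,.0245],np.radians(77.8))
```

```text
yaw now 1.3527 pos [ 0.5506 -0.2626  0.2039] row [0.1917 0.0024 0.897 ] [-0.0018  0.0001 -0.0033]
```

>>> play_rows:
  motion:
    - [0.19,0.002,0.1,0,0,0,50]
    - [0.192,0.002,0.4,0,0,0,50]
    - [0.192,0.002,0.65,0,0,0,50]
    - [0.192,0.002,0.8,0,0,0,50]
    - [0.192,0.002,0.897,0,0,0,50]

```text
time: 8.3
ee_pos: [0.5581, -0.2254, 0.023]
eef_rot: [0.78, 0.626, -0.001, -0.002]
ft_force: [-0.6, -0.1, 1.3]
width: 0.0432
```

>>> play_rows:
  motion:
    - [0,0,0,0,0,0,30]
    - [0,0,0,0,0,0,0]
    - [0,0,0,0,0,0,0]
    - [0,0,0,0,0,0,0]
    - [0,0,0,0,0,0,0]
  squeeze: 40

```text
time: 8.93
ee_pos: [0.5588, -0.226, 0.025]
eef_rot: [0.78, 0.626, -0.001, -0.001]
ft_force: [0.9, -0.2, 0.1]
width: 0.0036
```

>>> play_rows:
  motion:
    - [0,0,0,0,0,0,0]
    - [0,0,0,0,0,0,0]
    - [0,0,0,0,0,0,0]

```text
time: 9.3
ee_pos: [0.5586, -0.226, 0.0246]
eef_rot: [0.78, 0.625, -0.001, -0.001]
ft_force: [-0.2, -0.2, 0.6]
width: 0.0002
```

Run:
```python
from h import *
p=eyes.camera("wrist"); q=eyes.camera("scene")
A=cv2.resize(p["image"][100:400,120:520],(560,420)); 
c=proj(q,np.array([.5588,-.2252,.04])).astype(int); print(c)
x,y=c; B=cv2.resize(q["image"][y-60:y+60,x-35:x+35],(245,420),interpolation=cv2.INTER_CUBIC)
cv2.imwrite("pics/g.png",np.hstack([A,B])[:,:,::-1])
for pp in(p,):
  for d in eyes.landmark_of(p,"cap_foot")[:3]: print(round(d["p"],2),np.round(d["xy"],1),np.round(atz(p,d["xy"],0,1),4))
print(proj(p,np.array([.5588,-.2252,.02]),1))
```

```text
[264 219]
0.88 [197.4 205. ] [ 0.466  -0.1905  0.    ]
0.64 [323.  221.7] [ 0.5586 -0.2245  0.    ]
0.54 [320.9 222.3] [ 0.557  -0.2247  0.    ]
[323.5075407  232.30682978]
```

View pics/g.png

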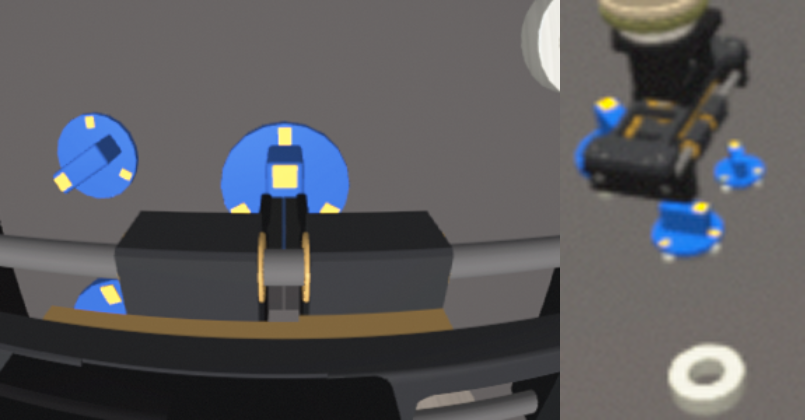

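Run:
```python
from h import *
p=eyes.camera("wrist"); s=r.read_state(); T=Ro.from_quat(s["eef_rot"]); e=np.array(s["ee_pos"])
print(p["mtx"][0,0],p["mtx"][0,2],p["mtx"][1,2],s["width"],e)
for y in(-.0265,0,.0265):
  for z in(0,-.019,-.04,-.07): print(y,z,np.round(proj(p,e+T.apply([.0095,y,z]),1),1))
c=e+T.apply([.0,0,0]); 
for z in(.021,.049): 
  for x in(.022,-.022): print("bar",z,x,np.round(proj(p,np.array([.5588+x*.21,-.2252+x*.977,z]),1)))
A=p["image"][190:340,240:410]; cv2.imwrite("pics/g2.png",cv2.resize(A,None,fx=4.6,fy=4,interpolation=cv2.INTER_CUBIC)[:,:,::-1])
```

```text
309.70691628693146 322.31057067653404 205.28626659483174 0.0005547625965213995 [ 0.55860933 -0.22602001  0.02456275]
-0.0265 0 [283.9 222.7]
-0.0265 -0.019 [280.3 233.2]
-0.0265 -0.04 [275.5 247.4]
-0.0265 -0.07 [266.7 274. ]
0 0 [323.5 222.7]
0 -0.019 [323.7 233.3]
0 -0.04 [323.9 247.6]
0 -0.07 [324.2 274.7]
0.0265 0 [363.1 222.6]
0.0265 -0.019 [367.  233.1]
0.0265 -0.04 [372.1 247.2]
0.0265 -0.07 [381.7 273.8]
bar 0.021 0.022 [323. 202.]
bar 0.021 -0.022 [324. 261.]
bar 0.049 0.022 [323. 215.]
bar 0.049 -0.022 [324. 281.]
```

View pics/g2.png

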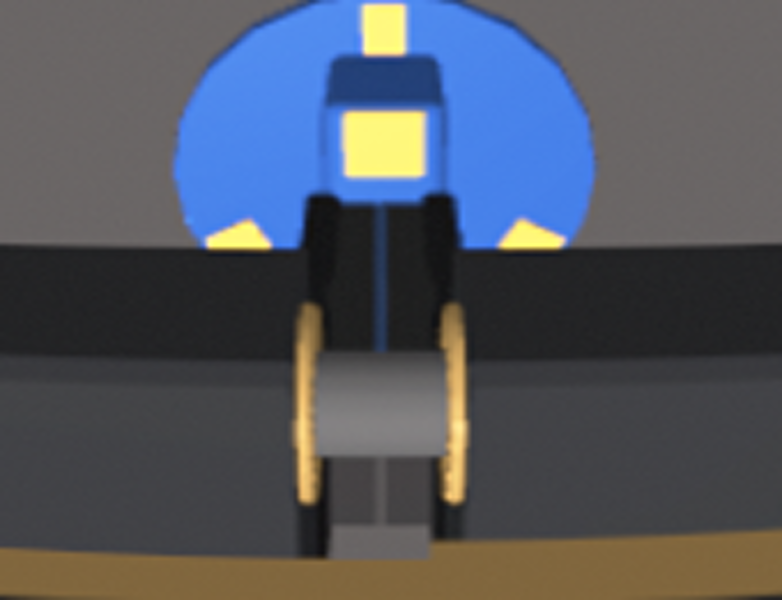

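The picture shows the closed fingertips at (384,200) in the crop, sitting above the bar top. They end about 29 mm short of the stated TCP, at true z of about 0.053 rather than 0.0246. I'll confirm by touching the bar top gently.

>>> play_rows:
  motion:
    - [0,0,0.005,0,0,0,0]
    - [0,0,0.01,0,0,0,0]
    - [0,0,0.015,0,0,0,0]
    - [0,0,0.015,0,0,0,0]

```text
time: 10.0
ee_pos: [0.5586, -0.226, 0.0215]
eef_rot: [0.78, 0.626, -0.001, -0.001]
ft_force: [-0.4, -0.1, 0.2]
width: 0.0005
```

>>> play_rows:
  motion:
    - [0,0,0.005,0,0,0,0]
    - [0,0,0.01,0,0,0,0]
    - [0,0,0.01,0,0,0,0]

```text
time: 10.38
ee_pos: [0.5586, -0.226, 0.0195]
eef_rot: [0.78, 0.626, -0.001, -0.001]
ft_force: [0.1, -0.5, -0.0]
width: 0.0003
```

>>> play_rows:
  motion:
    - [0,0,0.005,0,0,0,0]
    - [0,0,0.01,0,0,0,0]
    - [0,0,0.01,0,0,0,0]

```text
time: 10.75
ee_pos: [0.5585, -0.226, 0.0175]
eef_rot: [0.78, 0.625, -0.001, -0.001]
ft_force: [-0.2, 0.1, -0.3]
width: 0.0001
```

>>> play_rows:
  motion:
    - [0,0,0.005,0,0,0,0]
    - [0,0,0.01,0,0,0,0]
    - [0,0,0.01,0,0,0,0]

```text
time: 11.12
ee_pos: [0.5589, -0.2261, 0.017]
eef_rot: [0.78, 0.625, -0.0, -0.001]
ft_force: [-5.8, 2.8, 14.2]
width: 0.0007
```

Contact with the bar top came at reported z = 0.017, so the real tips sit 32 mm behind the reported TCP. I'll use that offset from here on: open above, then descend to reported z of about -0.007.

>>> play_rows:
  motion:
    - [0,0,-0.05,0,0,0,50]
    - [0,0,-0.05,0,0,0,50]
    - [0,0,-0.05,0,0,0,50]
    - [0,0,-0.05,0,0,0,50]
    - [0,0,-0.05,0,0,0,50]

```text
time: 11.75
ee_pos: [0.5585, -0.226, 0.0254]
eef_rot: [0.78, 0.625, -0.001, -0.001]
ft_force: [0.1, -0.3, -0.9]
width: 0.04
```

>>> play_rows:
  motion:
    - [0.003,0,0.04,0,0,0,50]
    - [0.003,0,0.08,0,0,0,50]
    - [0.003,0,0.12,0,0,0,50]
    - [0.003,0,0.16,0,0,0,50]
    - [0.003,0,0.16,0,0,0,50]

```text
time: 12.38
ee_pos: [0.5581, -0.2253, -0.0072]
eef_rot: [0.78, 0.625, -0.001, -0.001]
ft_force: [-0.7, 0.2, 0.0]
width: 0.0437
```

>>> play_rows:
  motion:
    - [0,0,0,0,0,0,0]
    - [0,0,0,0,0,0,0]
    - [0,0,0,0,0,0,0]
    - [0,0,0,0,0,0,0]
    - [0,0,0,0,0,0,0]
  squeeze: 40

```text
time: 13.0
ee_pos: [0.5589, -0.2255, -0.0062]
eef_rot: [0.78, 0.626, -0.001, -0.001]
ft_force: [-0.4, 0.4, 1.4]
width: 0.0155
```

>>> play_rows:
  motion:
    - [0,0,0,0,0,0,0]
    - [0,0,0,0,0,0,0]

```text
time: 13.25
ee_pos: [0.5588, -0.2255, -0.0062]
eef_rot: [0.78, 0.625, -0.001, -0.001]
ft_force: [1.2, 0.1, 3.2]
width: 0.0157
```

Gripped (15.7 mm). Lifting and moving to the collar.

>>> play_rows:
  motion:
    - [0,0,-0.1,0,0,0,0]
    - [0,0,-0.3,0,0,0,0]
    - [0,0,-0.6,0,0,0,0]
    - [0,0,-0.9,0,0,0,0]
    - [0,0,-0.9,0,0,0,0]

```text
time: 13.88
ee_pos: [0.5613, -0.227, 0.1797]
eef_rot: [0.78, 0.625, 0.002, 0.003]
ft_force: [0.8, -0.1, -1.3]
width: 0.0161
```

Run:
```python
from h import *
go([.5958,.2403,.14],np.radians(135.5)); print(r.read_state()["width"],r.read_state()["ft_force"])
```

```text
yaw now 1.3508 pos [ 0.5613 -0.227   0.1797] row [ 2.318  -0.343   0.1954] [ 0.0036  0.0023 -0.6456]
0.01605106745191 [ 0.76040988 -0.08534011 -1.26836334]
```

>>> play_rows:
  motion:
    - [0.2,0,0,0,0,0,0]
    - [0.45,-0.08,0,0,0,0,0]
    - [0.7,-0.16,0,0,0,0,0]
    - [0.9,-0.17,0,0,0,0,0]
    - [1,-0.17,0,0,0,0,0]

```text
time: 14.5
ee_pos: [0.5692, -0.0204, 0.1734]
eef_rot: [0.779, 0.627, -0.001, -0.001]
ft_force: [0.2, -0.1, -1.3]
width: 0.0156
```

>>> play_rows:
  motion:
    - [0.2,0,0,0,0,0,0]
    - [0.45,-0.08,0,0,0,0,0]
    - [0.7,-0.16,0,0,0,0,0]
    - [0.9,-0.17,0,0,0,0,0]
    - [1,-0.17,0,0,0,0,0]

```text
time: 15.12
ee_pos: [0.5798, 0.1811, 0.1732]
eef_rot: [0.78, 0.626, -0.001, -0.001]
ft_force: [1.3, -0.3, -1.8]
width: 0.0158
```

>>> play_rows:
  motion:
    - [0.1,0,0,0,0,-0.1,0]
    - [0.2,0,0,0,0,-0.2,0]
    - [0.31,0,0,0,0,-0.3,0]
    - [0.31,0,0,0,0,-0.4,0]
    - [0.31,0,0,0,0,-0.5,0]

```text
time: 15.75
ee_pos: [0.594, 0.238, 0.1732]
eef_rot: [0.48, 0.877, -0.001, -0.001]
ft_force: [0.1, -0.7, -1.1]
width: 0.0154
```

>>> play_rows:
  motion:
    - [0,0,0,0,0,-0.1,0]
    - [0,0,0,0,0,-0.145,0]
    - [0,0,0,0,0,-0.145,0]
    - [0,0,0,0,0,-0.145,0]

```text
time: 16.25
ee_pos: [0.5936, 0.2391, 0.1735]
eef_rot: [0.38, 0.925, -0.001, -0.001]
ft_force: [-0.1, 0.0, -0.8]
width: 0.0159
```

Run:
```python
from h import *
go([.5958,.2403,.115],np.radians(135.5)); s=r.read_state(); print(s["width"],s["ft_force"],s["torque"],s["time"])
p=eyes.camera("wrist")
# lug mark check: rectify at flange top height given grasp
z=s["ee_pos"][2]+.0062+.021
im=rect(p,s["ee_pos"][0],s["ee_pos"][1],z,"held.png")
hsv=cv2.cvtColor(im,cv2.COLOR_BGR2HSV)
for n,lo,hi in [("yel",(20,90,120),(38,255,255)),("blue",(95,100,60),(125,255,255))]:
    k,_,st,ce=cv2.connectedComponentsWithStats(cv2.inRange(hsv,lo,hi))
    for i in range(1,k):
        if st[i,4]>60: print(n,st[i],np.round(ce[i],1),"ang",np.degrees(np.arctan2(299.5-ce[i][1],ce[i][0]-299.5)))
```

```text
yaw now 2.3616 pos [0.5936 0.2391 0.1735] row [-0.004   0.0124  0.2924] [-0.0013 -0.001  -0.0021]
0.015878064509628094 [-0.13011163  0.04960598 -0.77634783] [-0.03890971  0.00034199 -0.03619256] 16.25
yel [471  78  34  27 490] [485.3  88.8] ang 48.59915421696295
yel [ 186  186   45   45 1109] [207.9 207.7] ang 134.94928556090946
yel [ 248  247   81   81 3495] [287.5 286.7] ang 133.15296490150877
yel [483 281  70  68 585] [514.7 310.5] ang -2.913992712731152
yel [292 488  49  51 416] [314.  513.7] ang -86.12100894653334
blue [  139   138   269   270 40501] [261.9 261.2] ang 134.53422682575942
blue [ 397  394   76   77 2148] [435.9 434.1] ang -44.61733878419126
```

>>> play_rows:
  motion:
    - [-0.004,0.0125,0.1,0,0,-0.002,0]
    - [-0.004,0.0125,0.2,0,0,-0.002,0]
    - [-0.004,0.0125,0.3,0,0,-0.002,0]
    - [-0.004,0.0125,0.345,0,0,-0.002,0]
    - [-0.004,0.0125,0.345,0,0,-0.002,0]

```text
time: 16.92
ee_pos: [0.595, 0.2413, 0.1038]
eef_rot: [0.377, 0.926, -0.001, -0.002]
ft_force: [-0.5, -0.0, -0.6]
width: 0.0155
```

>>> play_rows:
  motion:
    - [0,0,0.01,0,0,0,0]
    - [0,0,0.02,0,0,0,0]
    - [0,0,0.03,0,0,0,0]
    - [0,0,0.03,0,0,0,0]

```text
time: 17.42
ee_pos: [0.5955, 0.2416, 0.0988]
eef_rot: [0.377, 0.926, -0.0, -0.001]
ft_force: [0.2, -0.4, -0.2]
width: 0.0157
```

>>> play_rows:
  motion:
    - [-0.0055,-0.0035,0,0,0,0,0]
    - [-0.0055,-0.0035,0.005,0,0,0,0]
    - [-0.0055,-0.0035,0.01,0,0,0,0]
    - [-0.0055,-0.0035,0.01,0,0,0,0]

```text
time: 17.92
ee_pos: [0.5954, 0.2398, 0.0962]
eef_rot: [0.377, 0.926, -0.001, -0.001]
ft_force: [-0.7, -1.5, -1.3]
width: 0.0158
```

>>> play_rows:
  motion:
    - [0,0,0.005,0,0,0,0]
    - [0,0,0.01,0,0,0,0]
    - [0,0,0.01,0,0,0,0]

```text
time: 18.3
ee_pos: [0.5955, 0.2399, 0.0945]
eef_rot: [0.377, 0.926, -0.001, -0.001]
ft_force: [-2.0, -2.2, 0.2]
width: 0.0158
```

>>> play_rows:
  motion:
    - [0,0,0.005,0,0,0,0]
    - [0,0,0.01,0,0,0,0]
    - [0,0,0.01,0,0,0,0]

```text
time: 18.68
ee_pos: [0.5956, 0.24, 0.0926]
eef_rot: [0.377, 0.926, -0.001, -0.001]
ft_force: [-3.2, -3.8, 2.5]
width: 0.0155
```

>>> play_rows:
  motion:
    - [0,0,0.005,0,0,0,0]
    - [0,0,0.01,0,0,0,0]
    - [0,0,0.01,0,0,0,0]

```text
time: 19.05
ee_pos: [0.5956, 0.24, 0.0908]
eef_rot: [0.377, 0.926, -0.001, -0.001]
ft_force: [-2.9, -3.9, 4.3]
width: 0.0159
```

>>> play_rows:
  motion:
    - [0,-0.003,0.005,0,0,0,0]
    - [0,-0.003,0.01,0,0,0,0]
    - [0,-0.003,0.01,0,0,0,0]

```text
time: 19.42
ee_pos: [0.5956, 0.24, 0.0892]
eef_rot: [0.377, 0.926, 0.0, -0.001]
ft_force: [-3.5, -3.2, 4.9]
width: 0.0158
```

>>> play_rows:
  motion:
    - [0,0,0.005,0,0,0,0]
    - [0,0,0.01,0,0,0,0]
    - [0,0,0.0125,0,0,0,0]
    - [0,0,0.0125,0,0,0,0]

```text
time: 19.92
ee_pos: [0.5958, 0.2401, 0.0869]
eef_rot: [0.377, 0.926, 0.0, -0.001]
ft_force: [-2.8, -3.5, 6.9]
width: 0.0156
```

Run:
```python
from h import *
go([.5956,.2400,.0859]); s=r.read_state(); print(s["width"],s["ft_force"],s["torque"],s["time"])
```

```text
yaw now 2.3678 pos [0.5958 0.2401 0.0869] row [ 0.0002 -0.0009  0.0051] [0. 0. 0.]
0.015573405476786246 [-2.82477271 -3.49746047  6.93442847] [-0.78902642  0.81683447 -0.01178345] 19.925
```

>>> play_rows:
  motion:
    - [0,-0.003,0.004,0,0,0,0]
    - [0,-0.003,0.008,0,0,0,0]
    - [0,-0.003,0.009,0,0,0,0]
    - [0,-0.003,0.009,0,0,0,0]

```text
time: 20.42
ee_pos: [0.5958, 0.2401, 0.0856]
eef_rot: [0.377, 0.926, 0.001, -0.0]
ft_force: [-2.0, -2.1, 8.0]
width: 0.0155
```

Run:
```python
from h import *
go([.5956,.2400,.0850],2.3678-.12); s=r.read_state(); print(s["width"],s["ft_force"],s["torque"],s["time"])
```

```text
yaw now 2.3679 pos [0.5958 0.2401 0.0856] row [ 0.0005 -0.0008  0.003 ] [ 0.0006 -0.0008  0.0765]
0.01548739446442829 [-2.00667158 -2.08184259  7.97678759] [-0.66416441  0.5671438  -0.04836191] 20.425
```

>>> play_rows:
  motion:
    - [0,0,0.002,0,0,0.03,0]
    - [0,0,0.002,0,0,0.06,0]
    - [0,0,0.002,0,0,0.09,0]
    - [0,0,0.002,0,0,0.12,0]
    - [0,0,0.002,0,0,0.12,0]

```text
time: 21.05
ee_pos: [0.5962, 0.2404, 0.0854]
eef_rot: [0.463, 0.886, 0.001, -0.0]
ft_force: [-0.9, -1.0, 8.7]
width: 0.0154
```

Run:
```python
from h import *
go([.5956,.2400,.0850],2.3678-.12); s=r.read_state(); print(s["width"],s["ft_force"],s["torque"],s["time"])
```

```text
yaw now 2.1790 pos [0.5962 0.2404 0.0854] row [ 0.0002 -0.0038  0.0022] [ 0.0013 -0.0007 -0.0438]
0.01540116199160423 [-0.93815469 -1.04895173  8.73447711] [-0.43041408  0.27736564 -0.00540832] 21.05
```

>>> play_rows:
  motion:
    - [0,0,0.001,0,0,0.04,0]
    - [0,0,0.001,0,0,0.08,0]
    - [0,0,0.001,0,0,0.12,0]
    - [0,0,0.001,0,0,0.16,0]
    - [0,0,0.001,0,0,0.2,0]

```text
time: 21.68
ee_pos: [0.5965, 0.2406, 0.0854]
eef_rot: [0.596, 0.803, 0.001, -0.0]
ft_force: [0.5, -1.1, 8.7]
width: 0.0156
```

>>> play_rows:
  motion:
    - [0,0,0,0,0,0.03,0]
    - [0,0,0,0,0,0.06,0]
    - [0,0,0,0,0,0.09,0]
    - [0,0,0,0,0,0.09,0]

```text
time: 22.18
ee_pos: [0.5966, 0.2406, 0.0854]
eef_rot: [0.651, 0.759, 0.002, -0.0]
ft_force: [-0.1, -0.9, 8.3]
width: 0.0158
```

Run:
```python
from h import *
go([.5956,.2400,.0850],2.3678-.75); s=r.read_state(); print(s["width"],s["ft_force"],s["torque"],s["time"])
```

```text
yaw now 1.7235 pos [0.5966 0.2406 0.0854] row [-0.0023 -0.0055  0.0021] [ 0.0013 -0.0015  0.0673]
0.015839064778996412 [-0.11619891 -0.9419034   8.31250303] [-0.33408689 -0.05677016 -0.01646467] 22.175
```

>>> play_rows:
  motion:
    - [0,0,0,0,0,0.02,0]
    - [0,0,0,0,0,0.04,0]
    - [0,0,0,0,0,0.06,0]
    - [0,0,0,0,0,0.06,0]

```text
time: 22.68
ee_pos: [0.5967, 0.2407, 0.0855]
eef_rot: [0.686, 0.728, 0.002, -0.0]
ft_force: [1.3, -1.0, 8.6]
width: 0.0161
```

Run:
```python
from h import *
go([.5956,.2400,.0850],2.3678-.75); s=r.read_state(); print(s["width"],s["ft_force"],s["torque"],s["time"])
```

```text
yaw now 1.6296 pos [0.5967 0.2407 0.0855] row [-0.0029 -0.0057  0.0023] [ 0.0013 -0.0016  0.0075]
0.016059577749067813 [ 1.32992079 -0.98611992  8.60699242] [-0.32850206 -0.04050795  0.05020579] 22.675
```

Turned 0.738 rad, with the torque just starting to rise. A few more small steps to feel for the stop.

>>> play_rows:
  motion:
    - [0,0,0,0,0,0.01,0]
    - [0,0,0,0,0,0.025,0]
    - [0,0,0,0,0,0.025,0]

```text
time: 23.05
ee_pos: [0.5968, 0.2403, 0.0855]
eef_rot: [0.7, 0.714, 0.001, -0.0]
ft_force: [0.2, -1.8, 8.3]
width: 0.0155
```

Run:
```python
from h import *
go([.5956,.2400,.0850],2.3678-.75); s=r.read_state(); print(s["width"],s["ft_force"],s["torque"],s["time"])
```

```text
yaw now 1.5905 pos [0.5968 0.2403 0.0855] row [-0.0015 -0.0058  0.0023] [ 0.0013 -0.0013 -0.0174]
0.015543158192418355 [ 0.19112856 -1.82610483  8.29511439] [-0.51088199 -0.04422924  0.21948789] 23.05
```

The torque is 0.22 N m, so this is the stop. Easing off slightly and rising 4 mm.

>>> play_rows:
  motion:
    - [0,0,0,0,0,-0.02,0]
    - [0,0,-0.005,0,0,-0.02,0]
    - [0,0,-0.01,0,0,-0.02,0]
    - [0,0,-0.015,0,0,-0.02,0]
    - [0,0,-0.015,0,0,-0.02,0]

```text
time: 23.68
ee_pos: [0.5966, 0.2404, 0.0881]
eef_rot: [0.689, 0.725, 0.001, -0.0]
ft_force: [2.2, -0.3, 6.2]
width: 0.0155
```

>>> play_rows:
  motion:
    - [0,0,-0.005,0,0,0,0]
    - [0,0,-0.01,0,0,0,0]
    - [0,0,-0.01,0,0,0,0]

```text
time: 24.05
ee_pos: [0.5957, 0.24, 0.0894]
eef_rot: [0.689, 0.725, 0.0, -0.001]
ft_force: [4.3, 0.6, 5.4]
width: 0.0158
```

Run:
```python
from h import *
s=r.read_state(); print(s["ee_pos"],s["ft_force"],s["torque"],s["time"])
```

```text
[0.59573183 0.23995637 0.08936168] [4.31506796 0.55086545 5.36209421] [ 0.02755081 -0.93605495 -0.01669292] 24.05
```

>>> play_rows:
  motion:
    - [0,0,-0.005,0,0,0,0]
    - [0,0,-0.01,0,0,0,0]
    - [0,0,-0.01,0,0,0,0]

```text
time: 24.42
ee_pos: [0.5951, 0.2396, 0.0899]
eef_rot: [0.689, 0.725, -0.001, -0.001]
ft_force: [7.8, 1.9, -4.1]
width: 0.0153
```

The lift is resisted (-4 N), so the cap is locked in the pockets. I'll relax back 1 mm and release.

>>> play_rows:
  motion:
    - [0.0,0,0.006,0,0,0,0]
    - [0,0,0.006,0,0,0,30]
    - [0,0,0.006,0,0,0,50]
    - [0,0,0.006,0,0,0,50]
    - [0,0,0.006,0,0,0,50]

```text
time: 25.05
ee_pos: [0.5945, 0.2393, 0.0892]
eef_rot: [0.689, 0.725, -0.001, -0.001]
ft_force: [-0.3, -0.2, 0.4]
width: 0.0419
```

>>> play_rows:
  motion:
    - [0,0,0,0,0,0,50]
    - [0,0,-0.1,0,0,0,50]
    - [0,0,-0.3,0,0,0,50]
    - [-0.1,0,-0.5,0,0,0,50]
    - [-0.25,0,-0.5,0,0,0,50]

```text
time: 25.68
ee_pos: [0.5995, 0.1902, 0.1947]
eef_rot: [0.688, 0.725, 0.003, 0.0]
ft_force: [-0.0, -0.8, -0.7]
width: 0.044
```

>>> play_rows:
  motion:
    - [0,0,0,0,0,0,50]
    - [0,0,0,0,0,0,50]

```text
time: 25.92
ee_pos: [0.5976, 0.1901, 0.1903]
eef_rot: [0.689, 0.725, -0.0, -0.001]
ft_force: [-0.5, 1.2, -0.1]
width: 0.0438
```

Run:
```python
from h import *
s=r.read_state(); print(s["ee_pos"],s["ft_force"],s["width"],s["time"])
p=eyes.camera("wrist")
im=rect(p,.5958,.2403,.105-.009+.021,"lock.png")
hsv=cv2.cvtColor(im,cv2.COLOR_BGR2HSV)
for n,lo,hi in [("yel",(20,90,120),(38,255,255)),("blue",(95,100,60),(125,255,255))]:
    k,_,st,ce=cv2.connectedComponentsWithStats(cv2.inRange(hsv,lo,hi))
    for i in range(1,k):
        if st[i,4]>100: print(n,st[i],np.round(ce[i],1),"ang",np.degrees(np.arctan2(299.5-ce[i][1],ce[i][0]-299.5)))
q=eyes.camera("scene"); c=proj(q,np.array([.5958,.2403,.12])).astype(int);x,y=c
B=cv2.resize(q["image"][y-30:y+30,x-30:x+30],(390,390),interpolation=cv2.INTER_CUBIC)
cv2.imwrite("pics/lock2.png",np.hstack([cv2.resize(im,(390,390)),B[:,:,::-1]]))
```

```text
[0.59759363 0.19008549 0.19026867] [-0.52092526  1.2000116  -0.07221117] 0.04384380668926787 25.925
yel [273 156  28  40 995] [286.4 175.3] ang 96.02660774652578
yel [ 262  204   54   54 2690] [288.7 230.5] ang 98.88421131193469
yel [ 388  343   42   38 1015] [408.6 361.6] ang -29.64280250406458
yel [165 354  40  40 987] [184.6 373.3] ang -147.28946629021743
blue [  134   144   319   318 70077] [293.1 306.3] ang -133.35339084789675
```

View pics/lock2.png

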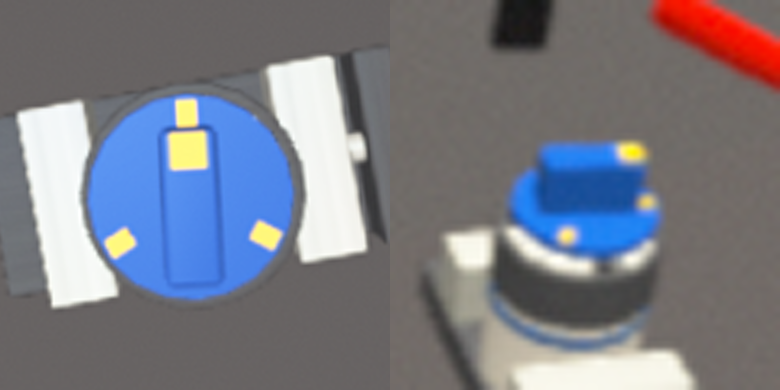

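The cap is seated concentric in the collar at yaw of about 93.5° (slot yaw minus 43°). Its flange measures 319 px, against 320 expected at the locked height. Handing in.

```bash
python3 -c "
from bench import job; print(job.close_job())"
```

```text
the job is handed in; nothing more can be done
None
```

I closed the canister with the middle-sized cap (64 mm flange) and handed the job in at about 26 s; no verdict was reported.

**Locking:** The slots were near 15.5°, and the lugs went straight in on the spring. I turned the cap about 0.78 rad clockwise, about 13 mm below the rim, until it met the stop at 0.22 N m. After easing off it rose to about 9 mm below the rim. A light upward pull was then resisted at about -4 N, which showed it was held in the pockets before I let go.

**Forces:** In the readings between steps, the wrist force never passed about 9 N vertically while the cap was against the canister.

**Last checks:** The gripper was clear, with no load on the wrist. The cap measured about 1 mm off the collar centre. The flange was 319 px against 320 expected at the locked height, and the yaw was about 93.5° against 92.5° expected.

**What went wrong or disagreed:**
- **First two grasps:** both closed on nothing. The real fingertips sit about 32 mm behind the reported TCP, contrary to the description. I measured this by touching the bar top and corrected for it.
- **Other loose things:** I did not check their positions again at the end. The arm passed well above them, and I felt no contact except the light touch on the cap.

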